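# Drop the stand's leg and hold the relief frame upright

## Task

Get the carving stand ready: while its frame still leans on its front stop, flip the folded steel leg at the frame's side up and backward over its centre, so that it drops fully down behind the frame. Then take the frame by its round top rail, bring it upright, and finish still holding it upright and still by that rail, because it tips forward when let go. Leave the other things on the bench where they are.

Things in the scene. Friction and masses are not known exactly. Their poses are not given: they have to be found in the camera images.
- stand: plywood base of the carving stand, 250 x 210 x 16 mm, fixed; two 85 mm tall front posts stop the frame. Origin on the bench surface straight below the middle of the frame's hinge line; x level, from the frame's front (carved side, facing roughly the robot) to its back; y level along the hinge line, to the left for the robot; z up.
- frame_hinge (a point): point on the hinge line of the frame, 30 mm above the stand's origin, in the middle of its width; the axes are the frame's own (z up along the stiles, y along the hinge line, x out of its back).
- frame (a joint): tilt of the wooden frame with carved panel (242 mm wide, 275 tall, 30 thick, 1 kg) about the hinge line, rad: 0 upright, negative leaning toward its front, positive back. Stops at -0.35 (rests there at the start) and +0.12. Front-heavy, swings freely: let go anywhere, it tips forward to -0.35; at the rail 1 to 3 N raises it, about 1 N holds it upright.
- top_rail (a point): round wooden rail across the top of the frame, 24 mm diameter, 240 mm long along the frame's y, with 55 mm of open air beneath it down to the panel's upper edge. The point is its middle, on its axis; in the frame's axes that is 20 mm in front of (x = -0.020) and 262 mm above (z = 0.262) the hinge line.
- leg (a joint): steel leg's swing relative to the frame, rad: -0.25 folded (start), pointing up by the frame's -y stile and leaning forward of it; 0 parallel to the stile; grows as its foot goes over the top and backward; 2.62 fully down, foot near the bench. With the frame leaning, its weight carries it back to -0.25 below 0.35, and down to 2.62 beyond. 1 N at the foot moves it; over 2 N may lift the frame.
- leg_hub (a point): axis of the leg's hub (40 mm disc on the right stile), mid-thickness of the leg: in the frame's axes x = -0.020, y = -0.147, z = 0.110 from the hinge point. The leg is a flat bar 16 x 10 mm, with 22 mm of air between it and the stile.
- leg_foot (a point): middle of the leg's black rubber foot: a round bar of 18 mm diameter and 52 mm length at the leg's end, lying along the frame's y and sticking out sideways away from the frame. It lies 135 mm from the hub axis along the leg and 18 mm outward of leg_hub.
- tea_cup: bystander, loose: white cup, 72 mm across, 62 mm tall, in front of the stand; origin at the centre of its underside; leave it alone
- chisel: bystander, loose: wood-handled chisel lying on the bench, 220 mm long, 22 mm high, right of the stand; origin at the centre of its underside; leave it alone
- mallet: bystander, loose: dark turned wooden mallet standing on its head, 84 mm across, 222 mm tall, left of the stand; origin at the centre of its underside; leave it alone
- glue_jar: bystander, loose: white jar, 66 mm across, 85 mm tall, behind the stand; origin at the centre of its underside; leave it alone
- figurine: bystander, loose: small turned wooden figure, 56 mm across, 130 mm tall, behind the stand; origin at the centre of its underside; leave it alone
- bowl: bystander, loose: blue bowl, 100 mm across, 50 mm tall, front right of the stand; origin at the centre of its underside; leave it alone
- offcut: bystander, loose: pale wood block 120 x 50 x 30 mm lying front left of the stand; origin at the centre of its underside; leave it alone

How it is judged:
By the outcome, as a careful person would: the job done as asked, in the order asked, and still so for the second after the job is handed in, while the arm keeps its last pose, push and grip.
It also fails if it takes over 54 s, if anything falls off the work surface, if the arm or the gripper's body presses on something with over 40 N, if the wrist force passes 120 N, or if a joint passes its speed limit or range.

## Robot

A 6-joint arm with a two-finger parallel gripper is mounted at the origin on the work surface. World frame = base frame: x ahead of the robot, y to its left, z up, the work surface at z = 0. Lengths are in m, angles in rad, forces in N, time in s.
With the tool pointing down it reaches from about 0.275 to 0.875 m from the base axis. Payload 12.5 kg.
Tool frame: the origin (TCP) lies on the centre line of the jaws, within the pads' length; the fingertips stand r.finger_overhang ahead of it and the grasp point (between the pads) lies 3 mm ahead of it (r.finger_overhang is the distance from the TCP to the fingertips, in m); z points along the fingers, y is the line along which they close (so a half turn about z gives the same grasp; the last joint's range is limited). The gripper opens to 85 mm and grips with 20 to 120 N. Pads are 22 mm wide; open, the fingers measure 114 mm over their backs; the gripper's body (76 mm by 85 mm) begins 54 mm behind the grasp point. The pads swing forward as they close: fully open they stand 13 mm farther back than shut.
Start: joints at [1.184, 0.351, 1.652, -0, 1.139, -0.085], TCP at [0.163, 0.525, 0.253] pointing down, gripper open.
Joint ranges: [-2.75, 2.75], [-0.79, 2.1], [0.01, 2.65], [-1.57, 4.71], [0.07, 3.14], [-2.87, 2.87]. Speed limits (rad/s): [2.22, 2.22, 2.79, 3.14, 3.14, 3.14].

## Interface

Orientations are given as a unit quaternion [x, y, z, w].
In Python, from cell import r, optics gives the robot as it stands. The module is installed in compiled form; this text tells all that it offers. Calls block until the motion is done:
- r.move_to(position, orientation): joint-space move of the TCP to a pose.
- r.move_linear(position, rot=None, vel=0.15): straight line of the TCP; rot=None keeps the orientation; vel is the mean speed in m/s.
- r.set_joints(angles): joint-space move.
- r.set_gripper(opening, squeeze=None): opening from 0.0 (shut) to 1.0 (fully open); squeeze is the grip in N (None keeps the last); returns when the fingers have stopped.
- r.sleep(seconds).
- r.inverse_kinematics(position, orientation): joint angles nearest the present ones, or None.
- optics.get_image(name): name is "scene" or "top" or "wrist"; returns a dict with "pixels" (480x640x3 uint8, red, green, blue), "depth" (480x640 float32, m along the optical axis (not along the pixel's ray), 0 where there is no reading), "fx", "fy", "cx", "cy" (pixels), "D" ([k1, k2, p1, p2, k3] as OpenCV has them; the pictures are not rectified), "camera_from_world" (4x4, takes a point from world to camera coordinates); the wrist camera has in their place "mount" (4x4, takes a point from camera to tool coordinates, whose origin is the TCP and whose axes are the flange's). Camera axes: x right, y down, z forward; pixel columns grow to the right and rows downward; lengths in m; the calibration is good to about 2 mm. A picture is of the moment at which its call begins: read the wrist's pose just before it.
A pose or a line that the arm cannot do raises r.PlanningError and nothing moves.
- r.hand_in(): hands the job in; it is judged then, once.
Readings, each from a call of its own:
- r.current_t(): time.
- r.current_q(): joint angles.
- r.current_qvel(): joint speeds.
- r.current_effort(): joint torques, N m.
- r.current_tool_pos(): TCP position.
- r.current_ee_rot(): TCP orientation.
- r.current_contact_force(): force on the tool from outside, world axes, zero at the start.
- r.current_torque(): the same for the moment, N m.
- r.current_opening(): opening from 0.0 (shut) to 1.0 (fully open).
- r.current_finger_force(): force on a finger pad.
Only numpy, scipy, OpenCV 4.12 (cv2) and the standard library are available. Lean on these libraries where they do the work, as an engineer would, in place of code of your own. Each camera call takes 0.05 s, during which the arm holds its last target. There are 200 camera calls.

## Working session

There is one attempt and no reset: what is moved stays moved. The work goes in short steps, each a Python script; the robot and the scene stay as the last script left them, time stands still between calls to the robot, and variables do not carry over. Pictures are saved under pics/ and viewed, at most 10 in all, crops included, and the job is handed in when it is done.

```bash
mkdir -p pics; cat > h.py <<'E'
from cell import r, optics
import numpy as np, cv2
from scipy.spatial.transform import Rotation as R
def shot(n,f=None):
    d=optics.get_image(n)
    if f: cv2.imwrite('pics/'+f+'.png',cv2.cvtColor(d['pixels'],cv2.COLOR_RGB2BGR)); np.savez('pics/'+f+'.npz',**{k:v for k,v in d.items()})
    return d
def cloud(d):
    "world points of every pixel (480,640,3), nan w/o depth"
    K=np.array([[d['fx'],0,d['cx']],[0,d['fy'],d['cy']],[0,0,1.]])
    v,u=np.mgrid[:480,:640]
    n=cv2.undistortPoints(np.stack([u,v],-1).reshape(-1,1,2).astype(float),K,np.array(d['D'],float)).reshape(480,640,2)
    z=np.where(d['depth']>0,d['depth'],np.nan)
    P=np.dstack([n[...,0]*z,n[...,1]*z,z])
    T=np.linalg.inv(d['camera_from_world'])
    return P@T[:3,:3].T+T[:3,3]
E
python3 - <<'E'
from h import *
for n in('scene','top'):
    d=shot(n,n); print(n,d['fx'],np.linalg.inv(d['camera_from_world'])[:3].round(3).tolist())
print(r.current_t(),r.finger_overhang,r.current_ee_rot())
E
```

```text
scene 443.66811519446316 [[-0.859, 0.284, -0.425, 0.996], [0.511, 0.509, -0.693, 0.77], [0.019, -0.812, -0.583, 0.763]]
top 612.0765744174932 [[0.001, -0.982, 0.19, 0.287], [-1.0, -0.001, 0.003, 0.048], [-0.003, -0.19, -0.982, 1.679]]
0.1 0.022 [ 1.50333635e-01  9.88635188e-01 -4.96765540e-04 -1.25180464e-04]
```

View pics/scene.png

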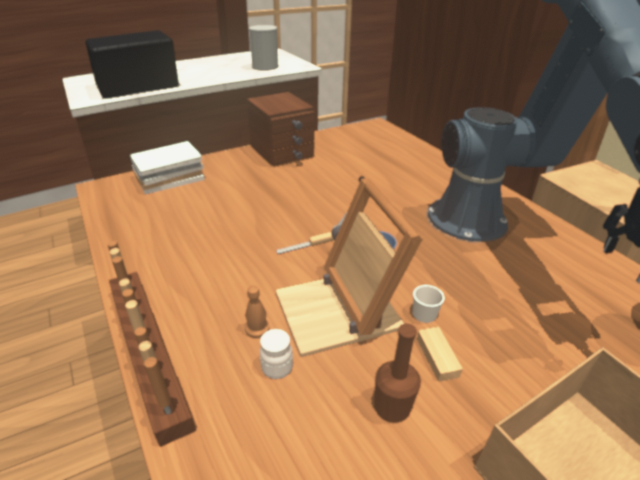

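View pics/top.png

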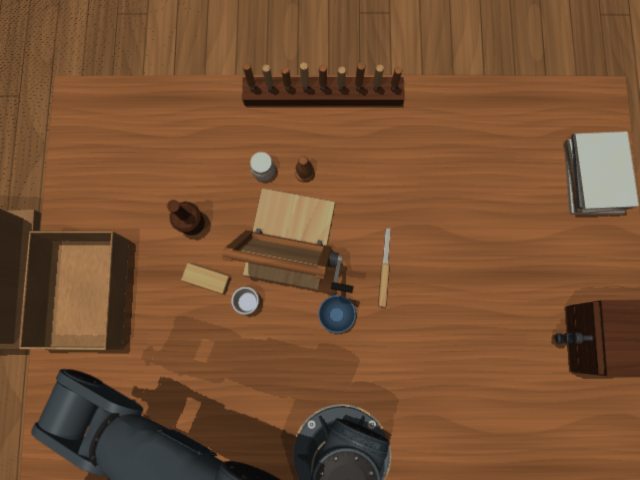

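The scene view shows the frame leaning toward the robot around (370,260), with the leg hidden. In the top view the rail runs from (230,258) to (325,272), the black foot is at (342,288) above the bowl's edge (338,315), and the plywood is at (293,215).

```bash
python3 - <<'E'
from h import *
for n in('top','scene'):
    d=dict(np.load(f'pics/{n}.npz')); W=cloud(d); x,y,z=W[...,0],W[...,1],W[...,2]
    reg=(x>.25)&(x<.75)&(y>-.15)&(y<.3)
    m=reg&(z>.225)&(z<.32)
    P=W[m]; print(n,'high',len(P),P.min(0),P.max(0), np.percentile(P[:,2],[50,90,99]))
    if len(P)>10:
        c=P[P[:,2]>np.nanpercentile(P[:,2],50)];
        if n=='top':
            q=P[P[:,1]>-.1]; (vx,vy,a,b)=cv2.fitLine(q[:,:2].astype(np.float32),cv2.DIST_L1,0,.001,.001).ravel(); print('line',vx,vy,a,b)
    hsv=cv2.cvtColor(d['pixels'],cv2.COLOR_RGB2HSV)
    mb=reg&(hsv[...,2]<45)&(z>.05)
    k,l,s,c=cv2.connectedComponentsWithStats(mb.astype(np.uint8))
    for i in range(1,k):
        if s[i,4]>15: p=W[l==i]; print('dark',c[i].round(),s[i,4],np.median(p,0).round(3),p.min(0).round(3),p.max(0).round(3))
    mp=reg&(z>.008)&(z<.024)&(hsv[...,2]>110)
    k,l,s,c=cv2.connectedComponentsWithStats(mp.astype(np.uint8))
    for i in range(1,k):
        if s[i,4]>300:
            p=W[l==i]; print('ply',c[i].round(),s[i,4],p[:,2].mean(), cv2.minAreaRect(p[:,:2].astype(np.float32)), cv2.boxPoints(cv2.minAreaRect(p[:,:2].astype(np.float32))).round(3).tolist())
    # objects
    mo=(z>.015)&(x>.15)&(x<.9)&(y>-.3)&(y<.4)
    k,l,s,c=cv2.connectedComponentsWithStats(mo.astype(np.uint8))
    for i in range(1,k):
        if s[i,4]>40: p=W[l==i]; print('obj',c[i].round(),s[i,4],p.min(0).round(3),p.max(0).round(3))
im=cv2.imread('pics/top.png')[220:350,200:400]; cv2.imwrite('pics/c1.png',cv2.resize(im,None,fx=4,fy=4,interpolation=cv2.INTER_CUBIC))
E
```

```text
top high 1382 [ 0.40336187 -0.02106157  0.22581386] [0.52352374 0.27960227 0.29078837] [0.27688223 0.28210336 0.28585292]
line 0.25273964 0.9675343 0.46340144 0.13852379
dark [244. 242.] 55 [0.539 0.247 0.148] [0.51  0.242 0.062] [0.572 0.254 0.24 ]
dark [330. 264.] 40 [0.484 0.029 0.142] [0.478 0.017 0.128] [0.497 0.037 0.209]
dark [341. 287.] 137 [0.417 0.005 0.245] [ 0.407 -0.021  0.234] [0.43  0.028 0.252]
ply [294. 217.] 3163 0.01556490901776945 ((0.633380115032196, 0.12936314940452576), (0.2161024510860443, 0.1300927698612213), 79.8489761352539) [[0.550000011920929, 0.03400000184774399], [0.6779999732971191, 0.012000000104308128], [0.7160000205039978, 0.2240000069141388], [0.5879999995231628, 0.24699999392032623]]
obj [262. 166.] 557 [0.734 0.183 0.015] [0.797 0.249 0.096]
obj [304. 168.] 307 [0.737 0.075 0.015] [0.776 0.126 0.138]
obj [288. 245.] 5808 [ 0.403 -0.021  0.015] [0.712 0.28  0.291]
obj [195. 220.] 320 [0.579 0.374 0.017] [0.651 0.4   0.109]
obj [209. 279.] 636 [0.42  0.305 0.016] [0.496 0.4   0.039]
obj [383. 285.] 315 [ 0.386 -0.134  0.015] [ 0.5   -0.101  0.032]

[... 292 characters left out ...]
25 0.28348577]
ply [324. 317.] 4602 0.01739678443003883 ((0.5759074687957764, 0.14225569367408752), (0.2140890657901764, 0.2513926923274994), 79.37323760986328) [[0.43299999833106995, 0.05999999865889549], [0.6800000071525574, 0.014000000432133675], [0.718999981880188, 0.2240000069141388], [0.47200000286102295, 0.2709999978542328]]
obj [614.  74.] 1383 [0.15  0.322 0.501] [0.183 0.4   0.62 ]
obj [352. 278.] 12516 [ 0.315 -0.129  0.015] [0.716 0.282 0.285]
obj [268. 337.] 2018 [0.74  0.088 0.015] [0.805 0.252 0.133]
obj [427. 302.] 848 [0.366 0.218 0.015] [0.437 0.291 0.066]
obj [435. 345.] 871 [0.421 0.305 0.015] [0.5   0.4   0.036]
obj [383. 369.] 166 [0.608 0.375 0.09 ] [0.658 0.4   0.106]
```

View pics/c1.png

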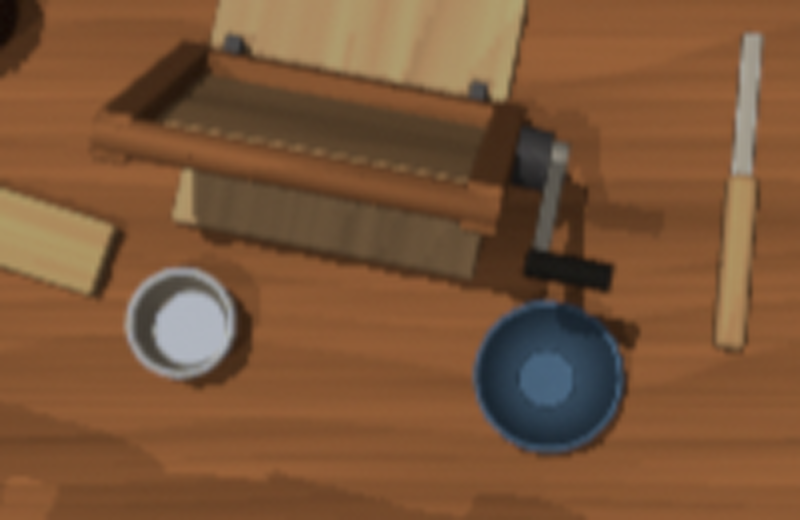

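The crop shows the rail from about (100,130) to (500,215), the hub at (530,155), the grey leg, and the black foot at (570,270) overhanging the bowl (550,375). I'll now refine the rail axis and foot from both views and check them against the stand model.

```bash
cat >> h.py <<'E'
YAW=-.182; O=np.array([.5775,.143])
def Rz(y): return np.array([[np.cos(y),-np.sin(y)],[np.sin(y),np.cos(y)]])
def w(x,y,z):  # stand -> world
    return np.r_[O+Rz(YAW)@[x,y],z]
def fr(p,t):   # frame -> stand coords
    return np.array([p[0]*np.cos(t)+p[2]*np.sin(t),p[1],.03-p[0]*np.sin(t)+p[2]*np.cos(t)])
def quat(t,flip=1): # tool z = -frame z at tilt t, tool y = +-frame x
    fx=np.r_[Rz(YAW)@[np.cos(t),0],-np.sin(t)]; fz=np.r_[Rz(YAW)@[np.sin(t),0],np.cos(t)]
    Y=fx*flip; Z=-fz; return R.from_matrix(np.c_[np.cross(Y,Z),Y,Z]).as_quat()
E
python3 - <<'E'
from h import *
for n in('top','scene'):
    d=dict(np.load(f'pics/{n}.npz')); W=cloud(d); x,y,z=W[...,0],W[...,1],W[...,2]
    m=(x>.38)&(x<.55)&(y>.03)&(y<.3)&(z>.272)&(z<.3); p=W[m]
    vx,vy,a,b=cv2.fitLine(p[:,:2].astype(np.float32),cv2.DIST_HUBER,0,.001,.001).ravel()
    s=(p[:,:2]-[a,b])@[vx,vy]; lo,hi=np.percentile(s,[.5,99.5])
    print(n,m.sum(),'yaw',-np.arctan2(vx,vy) if vy>0 else 0,'mid',np.array([a,b])+[vx*(lo+hi)/2,vy*(lo+hi)/2],'len',hi-lo,'ztop',np.percentile(p[:,2],[50,95]))
print('pred rail',w(*fr([-.02,0,.262],-.35)),'foot',w(*fr([-.0534,-.165,.2408],-.35)))
for f in(1,-1):
    for p,t in((w(-.185,-.172,.25),0),(w(-.03,-.172,.27),0),(w(*fr([-.02,0,.265],-.35)),-.35),(w(*fr([-.02,0,.265],0)),0)):
        print(f,r.inverse_kinematics(p,quat(t,f)))
E
```

```text
top 1010 yaw -0.1885117 mid [0.47050194 0.16091969] len 0.23748927248138407 ztop [0.27851113 0.28415106]
scene 799 yaw -0.18382414 mid [0.47823865 0.16264921] len 0.23708850455811814 ztop [0.27984214 0.28290692]
pred rail [0.47066743 0.16266109 0.26925769] foot [0.41709547 0.00474933 0.23789021]
1 [-1.07823278e-01  4.06562964e-03  2.08740253e+00 -4.44089210e-16
  1.05012449e+00  7.41767224e-02]
1 [-1.30099271e-01  2.73537975e-01  1.71543890e+00 -4.44089210e-16
  1.15261578e+00  5.19007290e-02]
1 [ 0.32099003  0.1177028   1.94425971 -0.23623755  0.78417375  0.64583437]
1 [ 1.76318117e-01  3.61295527e-01  1.53021750e+00 -4.44089210e-16
  1.25007962e+00  3.58318117e-01]
-1 None
-1 None
-1 [ 0.32099003  0.1177028   1.94425971 -0.23623755  0.78417375 -2.49575828]
-1 [ 1.76318117e-01  3.61295527e-01  1.53021750e+00 -4.44089210e-16
  1.25007962e+00 -2.78327454e+00]
```

The two views agree with the model within a few mm, and both rail heights match. Next I push the leg.

```bash
sed -i 's/^YAW=.*/YAW=-.184; O=np.array([.579,.1425])/' h.py
python3 - <<'E'
from h import *
p=r.current_tool_pos(); r.set_gripper(0.0,20)
print('ovh',r.finger_overhang,r.current_opening())
r.move_linear(np.array(p)+[0,0,.16],vel=.3)
r.move_to(w(-.185,-.172,.40),quat(0))
oh=r.finger_overhang
r.move_linear(w(-.185,-.172,.226+oh),vel=.2)
print(r.current_t(),r.current_contact_force())
hub=fr([-.02,-.147,.11],-.35)
for x in(-.155,-.12,-.095):
    fx=x+.0235; s=np.clip((fx-hub[0])/.135,-.6,.9); zf=hub[2]+.135*np.sqrt(1-s*s)
    r.move_linear(w(x,-.172,min(max(zf,.238),.262)-.012+oh),vel=.06)
    print(x,r.current_tool_pos(),r.current_contact_force())
print(r.current_t())
d=shot('top','p1'); shot('scene','p2')
a=cv2.imread('pics/p1.png')[200:340,220:400]; b=cv2.imread('pics/p2.png')[150:350,260:460]
cv2.imwrite('pics/c2.png',np.hstack([cv2.resize(a,(514,400)),cv2.resize(b,(286,400))]))
E
```

```text
ovh 0.022 -0.0007086524092505824
4.4583 [0.48542792 0.23790408 0.10449505]
-0.155 [0.39499645 0.00175713 0.24851179] [-0.85720894  0.86259095 -0.44145168]
-0.12 [ 0.42932674 -0.00461374  0.26520476] [-0.19855588  0.12102436 -0.49152713]
-0.095 [ 0.45412977 -0.00924566  0.27042568] [-0.16910826  0.56113376 -0.80058544]
6.4833
```

View pics/c2.png

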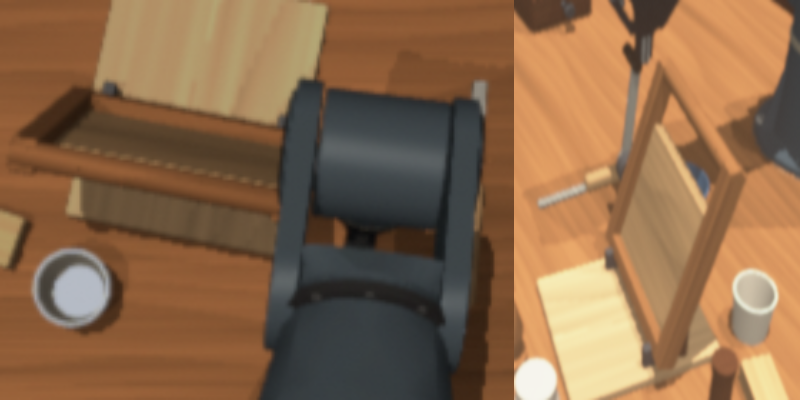

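In the right-hand scene crop the leg has come up to near vertical at (632,110), with the gripper behind it. The frame still leans, so I continue the push.

```bash
python3 - <<'E'
from h import *
oh=.022
for x in(-.07,-.045,-.025):
    r.move_linear(w(x,-.172,.25+oh),vel=.06)
    print(x,r.current_contact_force())
r.sleep(.6)
r.move_linear(w(-.03,-.172,.40),vel=.2)
t=-.35; c=fr([-.02,0,.259],t); b=fr([-.02,0,.259+.09],t)
r.set_gripper(.75)
r.move_to(w(*b),quat(t))
print(r.current_t(),r.current_tool_pos())
d=shot('scene','p3'); shot('top','p4'); p=r.current_tool_pos(); shot('wrist','p5')
a=cv2.imread('pics/p3.png')[150:350,240:460]; b=cv2.imread('pics/p5.png')
cv2.imwrite('pics/c3.png',np.hstack([cv2.resize(a,(400,364)),cv2.resize(b[:436],(400,364))]))
E
```

```text
-0.07 [ 0.35168473  0.28241194 -0.38814501]
-0.045 [-0.41947282  0.36255678  0.25794689]
-0.025 [-0.14393849  0.20542518  0.2802231 ]
11.0583 [0.44348432 0.16749843 0.35152383]
```

View pics/c3.png

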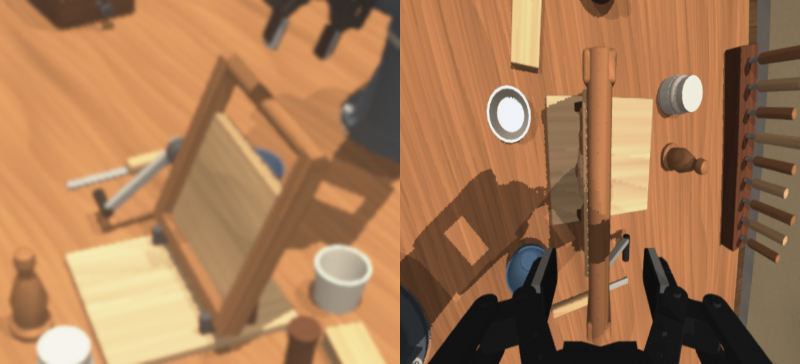

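The leg has dropped behind the frame: its foot is at (105,205) in the left crop. In the wrist view the rail (x≈598) is centred between the fingers (552 and 645). Next: descend, grip, raise.

```bash
python3 - <<'E'
from h import *
t=-.35
r.move_linear(w(*fr([-.02,0,.259],t)),vel=.08)
print('down',r.current_contact_force())
r.set_gripper(0.0,30); r.sleep(.2)
print('grip',r.current_opening(),r.current_finger_force(),r.current_contact_force(),r.current_tool_pos())
for t in np.linspace(-.35,0,8)[1:]:
    r.move_linear(w(*fr([-.02,0,.259],t)),rot=quat(t),vel=.04)
    print(round(t,2),np.round(r.current_contact_force(),1),round(r.current_opening(),3))
r.sleep(.5)
print(r.current_t(),r.current_tool_pos(),r.current_finger_force(),r.current_contact_force())
shot('scene','p6'); shot('top','p7')
a=cv2.imread('pics/p6.png')[130:380,230:470]
cv2.imwrite('pics/c4.png',cv2.resize(a,(576,600)))
E
```

```text
down [ 0.53547876 -0.68902727  0.04436638]
grip 0.26849639585776275 29.337254762649536 [-3.30765761  0.31415482  4.83486355] [0.4732768  0.16223542 0.26676393]
-0.3 [-5.1  0.8  7.3] 0.27
-0.25 [-4.1 -1.1  7.9] 0.272
-0.2 [-4.4 -1.8  7.6] 0.274
-0.15 [-3.7 -2.5  8. ] 0.271
-0.1 [-2.4 -2.2  7.6] 0.275
-0.05 [-2.1 -2.8  7.7] 0.27
0.0 [-1.4 -3.8  6.8] 0.271
16.95 [0.55957747 0.14565821 0.28936722] 29.474440813064575 [-2.6014961  -3.73340612  6.32546857]
```

View pics/c4.png

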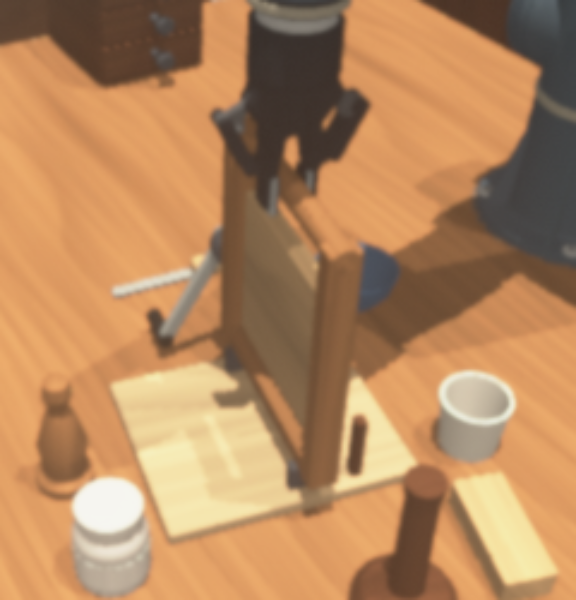

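The frame looks upright in the grip, with the leg down behind it at (160,325) and the other objects where they were. I'll measure the tilt from the stile's back face.

```bash
python3 - <<'E'
from h import *
d=dict(np.load('pics/p6.npz')); W=cloud(d)
S=W.copy(); S[...,:2]=(W[...,:2]-O)@Rz(YAW)
x,y,z=S[...,0],S[...,1],S[...,2]
for nm,(lo,hi) in dict(left=(.100,.117),right=(-.117,-.100),panel=(-.08,.08)).items():
    m=(y>lo)&(y<hi)&(z>.06)&(z<(.2 if nm=='panel' else .255))&(abs(x)<.05); p=S[m]
    if len(p)<50: print(nm,len(p)); continue
    ed=np.arange(.06,.26,.02); xm=[np.percentile(p[(p[:,2]>=a)&(p[:,2]<a+.02)][:,0],60) if ((p[:,2]>=a)&(p[:,2]<a+.02)).sum()>5 else np.nan for a in ed]
    g=np.isfinite(xm); k=np.polyfit(ed[g]+.01,np.array(xm)[g],1)
    print(nm,len(p),'tilt',np.arctan(k[0]),np.round(xm,4))
# foot & bystanders
def objs(f):
    W=cloud(dict(np.load(f'pics/{f}.npz'))); hs={}
    for n,c in dict(cup=(.40,.254),jar=(.77,.217),fig=(.757,.1),bowl=(.364,.011),off=(.46,.36),mal=(.62,.39),chis=(.45,-.115)).items():
        m=(np.hypot(W[...,0]-c[0],W[...,1]-c[1])<.07)&(W[...,2]>.015)&(W[...,2]<.2); hs[n]=np.nanmedian(W[m],0).round(3)[:2]
    return hs
a,b=objs('scene'),objs('p6')
for k in a: print(k,a[k],b[k])
hsv=cv2.cvtColor(d['pixels'],cv2.COLOR_RGB2HSV)
m=(hsv[...,2]<50)&(y<-.13)&(y>-.21)&(z>.012)&(z<.08)&(x>0)&(x<.1); print('foot',m.sum(),np.median(S[m],0),'exp',fr([-.02+.0672,-.165,.11-.117],0))
E
```

```text
left 440 tilt 2.352577688135967e-05 [-0.0034 -0.0032 -0.0034 -0.0033 -0.0032 -0.0035 -0.0033 -0.0031 -0.0035
 -0.0033]
right 439 tilt -0.00036035027419003656 [-0.0052 -0.0052 -0.0047 -0.0086 -0.0058 -0.0052 -0.0053 -0.0053 -0.0071
 -0.0047]
panel 1576 tilt -0.03941146204338506 [-0.013  -0.0206 -0.0206 -0.0205 -0.0204 -0.0205 -0.0205     nan     nan
     nan]
cup [0.398 0.255] [0.398 0.254]
jar [0.776 0.234] [0.776 0.234]
fig [0.769 0.113] [0.769 0.113]
bowl [0.325 0.01 ] [0.331 0.015]
off [0.468 0.373] [0.468 0.374]
mal [0.633 0.429] [0.633 0.429]
chis [ 0.473 -0.115] [ 0.5   -0.123]
foot 0 [nan nan nan] exp [ 0.0472 -0.165   0.023 ]
  return _methods._mean(a, axis=axis, dtype=dtype,
  ret = um.true_divide(
```

The tilt is 0 and the bystanders haven't moved; the bowl and chisel medians shift only because of changed occlusion. One check on the leg angle remains before handing in.

```bash
python3 - <<'E'
from h import *
d=dict(np.load('pics/p6.npz')); S=cloud(d); S[...,:2]=(S[...,:2]-O)@Rz(YAW)
x,y,z=S[...,0],S[...,1],S[...,2]
m=(y<-.13)&(y>-.22)&(z>.008)&(z<.2)&(x>-.02)&(x<.2)
p=S[m]; print(m.sum(),p.min(0),p.max(0))
q=p[(p[:,1]>-.16)&(p[:,2]<.11)&(p[:,2]>.035)]
k=np.polyfit(q[:,2],q[:,0],1); print('leg angle',np.pi-np.arctan(-k[0]),len(q))
lo=p[p[:,1]<-.165]; print('foot',np.median(lo,0),lo[:,2].min(),lo[:,2].max())
if abs(np.pi-np.arctan(-k[0])-2.62)<.1: print(r.current_contact_force(),r.current_t()); print(r.hand_in())
E
```

```text
389 [-0.01466491 -0.19177779  0.01709549] [ 0.05686282 -0.13131246  0.16058533]
leg angle 2.61865508421294 213
foot [ 0.05027971 -0.17820268  0.03215891] 0.02322215048474663 0.036514407022385176
[-1.90091613 -4.13256713  6.86748679] 17.05
the job is handed in; nothing more can be done
None
```

The job is handed in at 17 s: the leg went over first and is fully down behind the frame (measured 2.62 rad), the frame is held upright and still by its top rail (stiles within 0.001 rad of upright), and nothing else on the bench showed movement.

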